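Fit the coil to a solenoid valve and show it to the inspection camera

ROBOT

A 7-joint arm with a two-finger parallel gripper is mounted at the origin on the work surface. World frame = base frame: x ahead of the robot, y to its left, z up, the work surface at z = 0. Lengths are in m, angles in rad, forces in N, time in s.
With the tool pointing down it reaches from about 0.425 to 0.825 m from the base axis. Payload 3.6 kg.
Tool frame: the origin (TCP) lies midway between the tips of the shut fingers; the grasp point (between the pads) lies 19 mm behind it; z points along the fingers, y is the direction in which the jaws open and shut (so a half turn about z gives the same grasp; the last joint's range is limited). The gripper opens to 93 mm and grips with 3 to 60 N. Pads are 15 mm wide; open, the fingers measure 128 mm over their backs; the gripper's body (75 mm by 188 mm) begins 65 mm behind the grasp point.
Start: joints at [-1.31, 0.615, -0.013, 1.423, 0.008, 1.103, -0.04], TCP at [0.184, 0.623, 0.219] pointing down, gripper open.
Joint ranges: [-3.12, 3.12], [-0.3, 2.06], [-1.34, 1.32], [0.26, 2.42], [-1.36, 4.5], [0.01, 1.98], [-2.84, 2.84]. Speed limits (rad/s): [2.79, 2.79, 3.14, 3.14, 3.14, 3.14, 3.14].

INTERFACE

Orientations are given as [roll, pitch, yaw] about the fixed x, y, z axes, in that order (R = Rz(yaw) Ry(pitch) Rx(roll)).
In Python, from cell import readout, eyes, ticket gives the robot as it stands.
- The arm moves only by the tool arm_command, never from a script. Its argument "targets" is a list of rows, each a list of 5 numbers: the shift along the tool's x, y, z in cm, then the turn about the tool's z in degrees, then the opening in per cent of the stroke, from 0 (shut) to 100 (fully open). In form: [[x, y, z, twist, gripper], ...]. A call has 1 to 20 rows; each row is the pose to reach, as a shift and turn from the pose measured when the call began, along the tool's axes at that moment; what a row does not reach only later rows make up. A row lasts 1/10 s, in which the tool goes at most 50 mm and 8.59 degrees, less where a joint would pass 70% of its speed; a pose out of reach is approached as far as the arm can. A call with a gripper value outside its range is refused whole. The fingers move at their own pace and stop on an object; "newtons" is the grip in N (left out, the last holds). Time passes only in rows, so rows that repeat a pose let the fingers close. It gives the time, the measured TCP pose, the force and the opening at its end, in the units of the state.
- readout.read_state(): the state, without advancing time (a new reading comes with each control period).
- eyes.read_camera(name): name is "scene" or "top" or "wrist"; returns a dict with "img" (420x560x3 uint8, blue, green, red), "fx", "fy", "cx", "cy" (pixels), "pose" (4x4, takes a point from camera to world coordinates); the wrist camera has in their place "hand_eye" (4x4, takes a point from camera to tool coordinates, whose origin is the TCP and whose axes are the flange's). Camera axes: x right, y down, z forward; pixel columns grow to the right and rows downward; lengths in m; the calibration is good to about 2 mm. A picture is of the moment at which its call begins: read the wrist's pose just before it. There is no depth.
- ticket.sign_off(): hands the job in, once; it reports no verdict.
Trained networks look in the newest picture that a camera, given by its name, has taken for a name from the list of things; names that differ only in an ending like _2 or _b are one class to them, and where a whole thing is asked for, a point or a joint stands for the part that bears it (a point fixed in the world has none). Each returns a list of dicts, best first, with "score" (0 to 1); they miss things now and then, are a little off and sometimes report something else, mostly with a low value. They report only what shows in the picture. A call takes as long as a camera call.
- eyes.find_in(camera, thing): "extent" ([centre column, centre row, width, height] in pixels, round what is visible of it).
- eyes.trace(camera, thing): "mask" (420x560 bool, what is visible of it) and "extent" ([centre column, centre row, width, height] in pixels, round what is visible of it).
- eyes.pinpoint(camera, thing): "centre" ([row, column] in pixels: a listed point, or the origin of a listed thing).
The state is a dict: "t": time; "joint_positions": joint angles; "qvel": joint speeds; "joint_torque": joint torques, N m; "position": TCP position; "eef_rot": TCP orientation; "wrist_force": force on the tool from outside, world axes, zero at the start; "moment": the same for the moment, N m; "opening": finger opening in m.
Only numpy, scipy, OpenCV 4.12 (cv2) and the standard library are available. Lean on these libraries where they do the work, as an engineer would, in place of code of your own. Each camera call takes 0.05 s, during which the arm holds its last target. There are 200 camera calls.

TASK

Push the black solenoid coil down over the stem of the brass valve standing in the assembly fixture until it is fully home, with its plug on the same side as the valve's red-capped outlet. The coil is not locked on yet, so then lift the valve out of the fixture by its brass body, keep it upright, and hold it up to the inspection camera with the coil's plug face 120 mm from the lens, centred on the lens and square to it; finish there, still holding it in the air. Leave the blue coil and everything else on the bench where it is, and do not touch the camera.

Things in the scene. Friction and masses are not known exactly. Their poses are not given: they have to be found in the camera images.
- coil: the coil to fit: black block 40 (x) x 36 (y) x 28 mm (z), upright round bore 18 mm wide right through its middle; on its +x face a grey plug base 8 mm deep, 24 x 22 mm, with three steel prongs 8 mm long; 0.13 kg. Stands loose in the white tray. Origin: centre of its underside, on the bore's axis; z up, x towards the plug. Free sides to grip: +y and -y, 36 mm apart
- coil_plug (a point): centre of the black coil's plug face (the grey face from which the prongs stand out): 28 mm from the coil's axis along the coil's x, 14 mm above its underside; axes as the coil's
- valve: the valve: brass block 54 (x) x 48 (y) x 26 mm (z), a steel bonnet disc 33 mm wide on it up to 30 mm, then the stem; along x a port 24 mm wide, 16 mm long, at each end, axis 14 mm up, the outlet (+x) with a red cap 27 mm wide; 0.45 kg. Origin: centre of its underside, z up. Grip sides +y and -y, 48 mm apart, wider than the coil, free of the fixture to 12 mm below the block
- stem_top (a point): tip of the valve's steel stem, on its axis, 64 mm above the valve's underside. The stem is 16 mm in diameter from the bonnet (30 mm) to 55.5 mm, then tapers to a tip 10 mm in diameter. The coil seats on the bonnet: its underside is then 30 mm above the valve's
- outlet (a point): centre of the outer face of the red outlet cap, 51 mm from the stem's axis
- nest: the assembly fixture, fixed: aluminium plate 150 (x) x 100 (y) x 12 mm; a pedestal 44 x 34 mm, its top 24 mm above the bench, carries the valve; at x = +-32 mm two dark steel forks (46 mm wide over all, tops 48 mm above the bench) hold the valve's ports. The valve lifts straight up out of it. Origin: centre of its underside; x and z as the valve's
- tray: the white plastic tray 290 (x) x 190 (y) mm, rim 14 mm high, floor 4 mm thick, fixed; the two coils stand on its floor. Origin: centre of its underside
- camera: the inspection camera's stand, fixed: a dark foot plate 120 x 120 x 12 mm and an upright column 20 mm in diameter to 342 mm high, carrying a blue camera with a black lens and a white ring light 72 mm wide. It looks level, along the stand's -x. Origin: on the column's axis, at the foot's underside. Not to be touched
- lens (a point): centre of the lens's front glass, in the middle of the white ring light, 110 mm in front of the column's axis; the head is clamped at a height of 165 to 235 mm above the bench. Its x axis points backwards into the camera (the camera looks along -x), z up
- focus (a point): the point in the air where the plug face is to be held: on the lens's axis, 120 mm in front of the front glass, at the lens's height; axes as the lens's
- blue_coil: another coil, the same shape but blue; to be left. Origin: centre of its underside
- finished_valve: a finished valve with a black coil and nut on it, 64 mm high, standing on the bench to the right; to be left. Origin: centre of its underside
- wrench: a wrench 150 mm long, lying; to be left
- screwdriver: a screwdriver 190 mm long, lying; to be left
- tape: a roll of yellow tape 100 mm wide, 45 mm high, lying flat; to be left
- dish: a small steel dish of brass nuts, 76 mm wide, 24 mm high; to be left
- stamp: a red hand stamp 50 x 28 x 43 mm; to be left

How it is judged:
By the outcome, as a careful person would: the job done as asked, in the order asked, and still so for the second after the job is handed in, while the arm keeps its last pose, push and grip.
It also fails if it takes over 56 s, if anything falls off the work surface, if the arm or the gripper's body presses on something with over 40 N, if the wrist force passes 120 N, or if a joint passes its speed limit or range.

## Working session

There is one attempt and no reset: what is moved stays moved. The work goes in short steps, Python scripts to look and compute and a tool call to move; the robot and the scene stay as the last step left them, time stands still between calls to the robot, and variables do not carry over. Pictures are saved under pics/ and viewed, about 8 in all and at most 12, crops included, and the job is handed in when it is done.

Besides the shell and the picture viewer there is one more tool, called after ">>>" by a JSON object that holds its "method" and its "body". arm_command: Moves the arm, as the interface text tells. Its arguments: {"type":"object","properties":{"targets":{"type":"array","items":{"type":"array","items":{"type":"number"}}},"newtons":{"type":"number"}},"required":["targets"]}

```bash
ls; mkdir -p pics
python3 - <<'E'
from cell import readout, eyes, ticket
import cv2, numpy as np
print(readout.read_state())
for c in ("scene","top"):
    d=eyes.read_camera(c); cv2.imwrite(f"pics/{c}0.png",d["img"])
    print(c,d["fx"],d["fy"],d["cx"],d["cy"]);print(np.round(d["pose"],4))
    for t in ["coil","coil_plug","valve","stem_top","outlet","nest","camera","lens","blue_coil","finished_valve","tray"]:
        print(t,[(np.round(r["centre"],1).tolist(),round(r["score"],2)) for r in eyes.pinpoint(c,t)[:3]])
d=eyes.read_camera("wrist"); print(d["hand_eye"],d["fx"],d["cx"],d["cy"])
E
```

```text
pics
{'t': 0.0, 'joint_positions': array([-1.31054361,  0.61591157, -0.01260592,  1.42488219,  0.00813014,
        1.10338629, -0.04038702]), 'qvel': array([ 9.02606805e-05, -1.05478417e-03, -1.22456690e-03, -6.98128493e-04,
       -9.58626788e-04,  6.32343018e-04, -1.69695338e-03]), 'joint_torque': array([-1.30420244e-04, -4.58940053e+01,  2.09072717e-01, -1.65745336e+01,
       -6.10598386e-02,  2.02839036e-02,  2.33124219e-04]), 'position': array([0.18362865, 0.62270563, 0.21749171]), 'eef_rot': array([-3.13905691e+00,  6.88418241e-05,  2.85492448e+00]), 'wrist_force': array([ 0.34460866,  0.020077  , -0.00844976]), 'moment': array([-0.04761914,  0.02272443,  0.00157826]), 'opening': 0.09302314502797064}
scene 388.1207704448701 388.1207704448701 277.36507920650286 209.48510345718222
[[ 0.1639  0.6323 -0.7572  1.3784]
 [ 0.9863 -0.0899  0.1384 -0.1805]
 [ 0.0195 -0.7695 -0.6383  0.7936]
 [ 0.      0.      0.      1.    ]]
coil [([229.6, 195.8], 0.74), ([224.5, 201.9], 0.61)]
coil_plug [([226.9, 204.6], 0.83)]
valve [([217.7, 302.0], 0.61), ([150.5, 417.3], 0.48), ([266.1, 110.4], 0
[... 685 characters left out ...]
62.8], 0.65), ([233.6, 339.2], 0.45)]
valve [([234.5, 253.4], 0.74)]
stem_top [([222.9, 136.5], 0.6), ([211.0, 199.1], 0.55)]
outlet [([237.8, 237.8], 0.56)]
nest [([156.8, 336.7], 0.68), ([234.9, 251.5], 0.6)]
camera [([227.5, 123.7], 0.7)]
lens [([223.4, 135.9], 0.68)]
blue_coil [([203.5, 340.8], 0.63)]
finished_valve [([265.6, 425.5], 0.61)]
tray [([218.6, 342.0], 0.56)]
[[-3.61723305e-04 -9.60965877e-01 -2.76666681e-01  7.63536355e-02]
 [ 9.99999925e-01 -3.09751120e-04 -2.31553074e-04 -4.83568425e-04]
 [ 1.36816789e-04 -2.76666744e-01  9.60965917e-01 -1.66710473e-01]
 [ 0.00000000e+00  0.00000000e+00  0.00000000e+00  1.00000000e+00]] 346.2067651337098 277.5513706423474 208.71769558493753
```

Run:
```python
import cv2, numpy as np
a=cv2.imread("pics/scene0.png")[120:320,60:480]; b=cv2.imread("pics/top0.png")[100:320,80:460]
cv2.imwrite("pics/a.png",np.vstack([cv2.resize(a,(630,300),interpolation=3),cv2.resize(b[:,:],(630,300)) ]))
cv2.imwrite("pics/b.png",cv2.resize(b,(760,440),interpolation=2))
cv2.imwrite("pics/c.png",cv2.resize(a,(800,381),interpolation=2))
```

```text
(no output)
```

View pics/b.png

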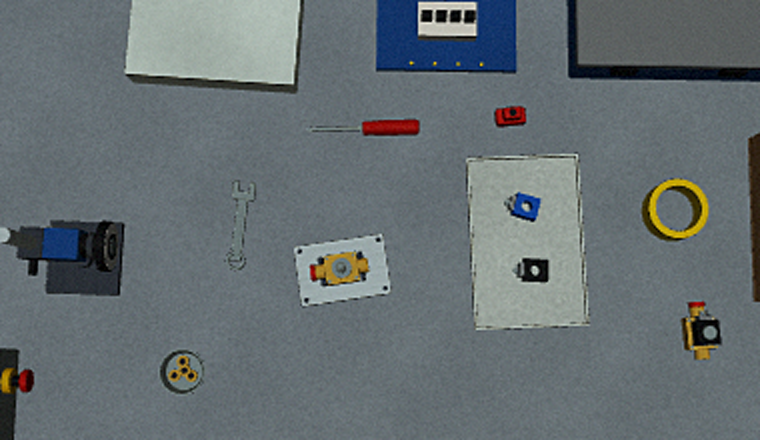

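View pics/c.png

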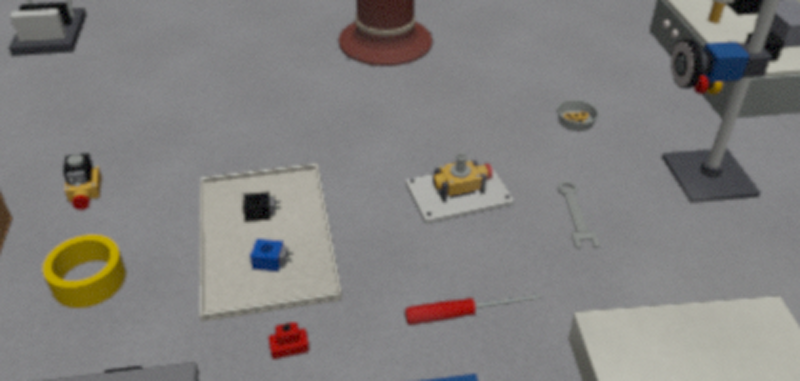

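The top view shows the valve at (251,234) with its red outlet towards +y, where the camera stands with its lens at about (134,223). The black coil is at (347,235) with its plug also roughly +y, and the blue coil is just ahead of it. I'll write the helpers and get rough positions.

```bash
cat > h.py <<'E'
from cell import readout, eyes, ticket
import cv2, numpy as np
from scipy.spatial.transform import Rotation as R
def tcp(s=None):
    s=s or readout.read_state(); T=np.eye(4)
    T[:3,:3]=R.from_euler("xyz",s["eef_rot"]).as_matrix(); T[:3,3]=s["position"]; return T
def shot(c,save=None):
    T=tcp(); d=eyes.read_camera(c); P=T@d["hand_eye"] if c=="wrist" else d["pose"]
    if save: cv2.imwrite(save,d["img"])
    return d,P
def ray(d,P,rc):
    v=P[:3,:3]@np.array([(rc[1]-d["cx"])/d["fx"],(rc[0]-d["cy"])/d["fy"],1]); return P[:3,3],v
def onz(d,P,rc,z):
    o,v=ray(d,P,rc); return (o+v*(z-o[2])/v[2])
def proj(d,P,X):
    q=P[:3,:3].T@(np.asarray(X)-P[:3,3]); return np.array([d["cy"]+d["fy"]*q[1]/q[2], d["cx"]+d["fx"]*q[0]/q[2]])
def tri(rays):
    A=0;b=0
    for o,v in rays:
        v=v/np.linalg.norm(v); M=np.eye(3)-np.outer(v,v); A=A+M; b=b+M@o
    return np.linalg.solve(A,b)
def go(p,yaw):
    """shift in cm and twist in deg from the present pose to TCP p, pointing down, given jaw yaw"""
    T=tcp(); s=T[:3,:3].T@(np.asarray(p)-T[:3,3])*100
    yd=R.from_matrix(T[:3,:3]).as_euler("xyz")[2]; tw=-np.degrees((yaw-yd+np.pi)%(2*np.pi)-np.pi)
    return np.round(s,2), round(tw,2)
def pp(c,t,n=2): return [(np.round(r["centre"],1),round(r["score"],2)) for r in eyes.pinpoint(c,t)[:n]]
E
python3 - <<'E'
from h import *
S,PS=shot("scene"); T,PT=shot("top")
z={"coil":.004,"coil_plug":.018,"valve":.024,"stem_top":.088,"outlet":.038,"blue_coil":.004,"camera":0,"nest":0,"tray":0}
for t in ["coil","coil_plug","valve","stem_top","outlet","nest","camera","lens","blue_coil","tray"]:
    a=pp("scene",t);b=pp("top",t)
    if t in z: print(t,[(np.round(onz(S,PS,r,z[t]),3)[:2],s) for r,s in a],[(np.round(onz(T,PT,r,z[t]),3)[:2],s) for r,s in b])
    if a and b: print("   tri",np.round(tri([ray(S,PS,a[0][0]),ray(T,PT,b[0][0])]),3))
# lens: ring mask
print(go([.51,-.29,.22],np.pi/2))
E
```

```text
coil [(array([ 0.506, -0.262]), 0.73), (array([ 0.771, -0.222]), 0.22)] [(array([ 0.512, -0.267]), 0.5)]
   tri [ 0.511 -0.264  0.01 ]
coil_plug [(array([ 0.51 , -0.242]), 0.7), (array([ 0.586, -0.256]), 0.24)] [(array([0.498, 0.04 ]), 0.71), (array([ 0.508, -0.246]), 0.58)]
   tri [ 0.51  -0.101  0.034]
valve [(array([0.52 , 0.048]), 0.62)] [(array([0.506, 0.047]), 0.83)]
   tri [0.507 0.05  0.013]
stem_top [(array([0.507, 0.049]), 0.74)] [(array([0.496, 0.047]), 0.92)]
   tri [0.497 0.049 0.081]
outlet [(array([0.497, 0.09 ]), 0.78), (array([0.778, 0.012]), 0.31)] [(array([0.501, 0.101]), 0.67), (array([0.499, 0.042]), 0.31)]
   tri [0.5   0.095 0.039]
nest [(array([0.487, 0.048]), 0.96)] [(array([0.491, 0.052]), 0.79)]
   tri [0.491 0.049 0.003]
camera [(array([0.541, 0.475]), 0.86), (array([ 0.766, -0.219]), 0.6)] [(array([0.524, 0.471]), 0.76), (array([0.745, 0.014]), 0.28)]
   tri [ 0.527  0.48  -0.014]
   tri [0.515 0.364 0.235]
blue_coil [(array([ 0.623, -0.253]), 0.65), (array([0.456, 0.111]), 0.39)] []
tray [(array([ 0.565, -0.252]), 0.95)] []
(array([-57.12, -78.39,  -0.13]), np.float64(73.57))
```

```bash
cat >> h.py <<'E'
def path(wps,step=.045,dtw=8.0):
    """rows from waypoints (p,yaw): tool-frame shifts cm, twist deg, sampled"""
    T=tcp(); p0=T[:3,3]; y0=R.from_matrix(T[:3,:3]).as_euler("xyz")[2]; out=[]
    for p,y in wps:
        p=np.asarray(p); dy=(y-y0+np.pi)%(2*np.pi)-np.pi
        n=max(1,int(np.ceil(max(np.linalg.norm(p-p0)/step,abs(np.degrees(dy))/dtw))))
        for i in range(1,n+1):
            s,t=go(p0+(p-p0)*i/n,y0+dy*i/n); out.append([round(float(a),1) for a in s]+[round(float(t),1)])
        p0,y0=p,y0+dy
    return out
E
python3 - <<'E'
from h import *
c=lambda r,a,z:[r*np.cos(np.radians(a)),r*np.sin(np.radians(a)),z]
w=[(c(.6,72,.29),np.radians(163))]+[(c(r,a,.29),np.radians(163-73*(72-a)/100)) for r,a in ((.53,62),(.48,50),(.48,38),(.48,26),(.49,14),(.5,0),(.53,-12))]+[([.51,-.285,.22],np.pi/2)]
for r in path(w): print(r)
E
```

```text
[-0.8, -2.5, -3.6, 0.3]
[-1.6, -5.0, -7.1, 0.6]
[-4.6, -7.7, -7.1, 3.0]
[-7.6, -10.4, -7.1, 5.4]
[-10.6, -13.1, -7.1, 7.9]
[-13.5, -15.7, -7.1, 10.8]
[-16.3, -18.4, -7.1, 13.7]
[-19.2, -21.0, -7.1, 16.6]
[-22.1, -22.6, -7.1, 19.6]
[-25.0, -24.3, -7.1, 22.5]
[-27.9, -25.9, -7.1, 25.4]
[-30.4, -28.2, -7.1, 28.3]
[-32.9, -30.4, -7.1, 31.2]
[-35.4, -32.6, -7.1, 34.1]
[-37.7, -35.1, -7.1, 37.1]
[-40.0, -37.7, -7.1, 40.0]
[-42.2, -40.2, -7.1, 42.9]
[-44.1, -43.7, -7.1, 46.3]
[-46.0, -47.3, -7.1, 49.7]
[-48.0, -50.9, -7.1, 53.1]
[-49.6, -54.2, -7.1, 56.0]
[-51.2, -57.5, -7.1, 59.0]
[-52.8, -60.9, -7.1, 61.9]
[-53.7, -64.3, -5.7, 64.2]
[-54.5, -67.7, -4.3, 66.6]
[-55.3, -71.1, -2.9, 68.9]
[-56.1, -74.5, -1.5, 71.2]
[-57.0, -77.9, -0.1, 73.6]
```

>>> {"method": "arm_command", "body": {"targets": [[-0.8,-2.5,-3.6,0.3,100],[-1.6,-5,-7.1,0.6,100],[-4.6,-7.7,-7.1,3,100],[-7.6,-10.4,-7.1,5.4,100],[-10.6,-13.1,-7.1,7.9,100],[-13.5,-15.7,-7.1,10.8,100],[-16.3,-18.4,-7.1,13.7,100],[-19.2,-21,-7.1,16.6,100],[-22.1,-22.6,-7.1,19.6,100],[-25,-24.3,-7.1,22.5,100],[-27.9,-25.9,-7.1,25.4,100],[-30.4,-28.2,-7.1,28.3,100],[-32.9,-30.4,-7.1,31.2,100],[-35.4,-32.6,-7.1,34.1,100],[-37.7,-35.1,-7.1,37.1,100],[-40,-37.7,-7.1,40,100],[-42.2,-40.2,-7.1,42.9,100],[-44.1,-43.7,-7.1,46.3,100],[-46,-47.3,-7.1,49.7,100],[-48,-50.9,-7.1,53.1,100]]}}

```text
t: 4.35
position: [0.5005, -0.0019, 0.2899]
eef_rot: [3.141, -0.0, 1.926]
wrist_force: [0.6, -0.4, -0.9]
opening: 0.093
```

Run:
```python
from h import *
s=readout.read_state(); print(s["t"],s["position"],s["eef_rot"],s["joint_positions"])
d,P=shot("wrist","pics/w1.png")
for t in ["stem_top","outlet","valve","lens"]: print(t,pp("wrist",t),[np.round(onz(d,P,r,{"stem_top":.088,"outlet":.038,"valve":.024,"lens":.2}[t]),4)[:2] for r,_ in pp("wrist",t)])
for r in path([([.51,-.285,.22],np.pi/2)]): print(r)
```

```text
4.35 [ 0.50046252 -0.00188628  0.28991232] [ 3.14091089e+00 -7.12408950e-05  1.92634647e+00] [-0.34266815  0.32924809  0.41828312  1.74380054 -0.14835882  1.09903971
  0.47878991]
stem_top [(array([136.6, 301.5]), 0.9)] [array([0.5073, 0.0524])]
outlet [(array([ 88.9, 304.2]), 0.94)] [array([0.4951, 0.101 ])]
valve [(array([216.3, 449.6]), 0.7), (array([130.2, 296.4]), 0.64)] [array([0.7323, 0.0214]), array([0.5044, 0.0543])]
lens [(array([ 13.2, 407.5]), 0.47)] [array([0.5338, 0.1569])]
[-3.9, -1.3, 1.0, 3.0]
[-7.8, -2.6, 2.0, 5.9]
[-11.6, -3.9, 3.0, 8.8]
[-15.5, -5.2, 4.0, 11.8]
[-19.4, -6.5, 5.0, 14.8]
[-23.2, -7.9, 6.0, 17.7]
[-27.1, -9.2, 6.9, 20.6]
```

>>> {"method": "arm_command", "body": {"targets": [[-3.9,-1.3,1,3,100],[-7.8,-2.6,2,5.9,100],[-11.6,-3.9,3,8.8,100],[-15.5,-5.2,4,11.8,100],[-19.4,-6.5,5,14.8,100],[-23.2,-7.9,6,17.7,100],[-27.1,-9.2,7,20.6,100],[-27.1,-9.2,7,20.6,100]]}}

```text
t: 5.6
position: [0.5073, -0.2908, 0.2181]
eef_rot: [-3.138, 0.004, 1.563]
wrist_force: [-0.3, 0.3, 0.2]
opening: 0.0931
```

Run:
```python
from h import *
s=readout.read_state(); print(s["t"],s["position"],s["eef_rot"],s["joint_positions"])
d,P=shot("wrist","pics/w2.png")
for t,z in (("coil",.004),("coil_plug",.018),("blue_coil",.004)):
    q=pp("wrist",t); print(t,q,[np.round(onz(d,P,r,z),4)[:2] for r,_ in q])
for m in eyes.trace("wrist","coil")[:2]: print(m["score"],m["extent"])
```

```text
5.6 [ 0.50730089 -0.29079674  0.21814768] [-3.1380772   0.00382242  1.56327271] [ 0.16120725  0.55434281  0.51698297  1.63112188 -0.30081607  1.0378139
  0.76050722]
coil [(array([160.7, 279.2]), 0.83)] [array([ 0.5089, -0.27  ])]
coil_plug [(array([137.7, 279.2]), 0.58)] [array([ 0.509, -0.244])]
blue_coil [(array([146.2, 373.5]), 0.59)] [array([ 0.6115, -0.255 ])]
0.73 [277.6, 157.3, 36.1, 55.5]
```

View pics/w2.png

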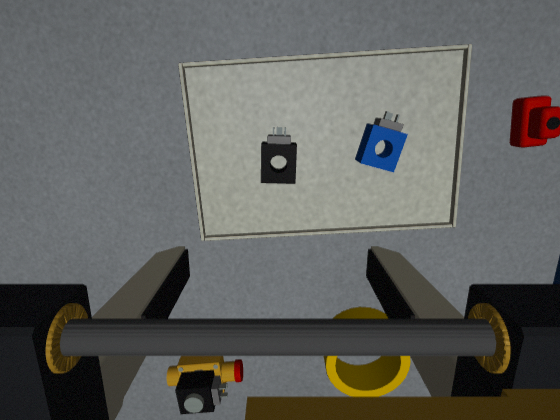

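The wrist view shows the black coil upright in the tray, its bore at (278,162), its plug up (+y) and its edges nearly axis-aligned. I'll hover over it and refine.

Run:
```python
from h import *
T=tcp(); d,P=shot("wrist")
print(onz(d,P,(162,278.4),.032), onz(d,P,(160.7,279.2),.004))
g=cv2.cvtColor(d["img"],cv2.COLOR_BGR2GRAY)[130:195,250:310]
m=(g<60).astype(np.uint8); cs,_=cv2.findContours(m,0,1); c=max(cs,key=cv2.contourArea)[:,0]+[250,130]
X=np.array([onz(d,P,(p[1],p[0]),.032)[:2]*1000 for p in c],np.float32); print(cv2.minAreaRect(X))
for r in path([([.509,-.268,.085],np.pi/2)]): print(r)
```

```text
[ 0.51187994 -0.25802275  0.032     ] [ 0.51284686 -0.26065389  0.004     ]
((507.8836669921875, -268.0569152832031), (41.66863250732422, 35.48684310913086), 88.0617904663086)
[0.4, -0.0, 3.4, 0.1]
[0.7, -0.1, 6.7, 0.1]
[1.1, -0.1, 10.1, 0.2]
[1.4, -0.2, 13.5, 0.3]
```

>>> {"method": "arm_command", "body": {"targets": [[0.4,0,3.4,0.1,100],[0.7,-0.1,6.7,0.1,100],[1.1,-0.1,10.1,0.2,100],[1.4,-0.2,13.4,0.3,100],[1.4,-0.2,13.4,0.3,100],[1.4,-0.2,13.4,0.3,100]]}}

```text
t: 6.5
position: [0.5093, -0.2678, 0.0865]
eef_rot: [3.14, -0.002, 1.572]
wrist_force: [-0.2, 0.3, 0.1]
opening: 0.0932
```

Run:
```python
from h import *
T=tcp(); print(T[:3,3]); d,P=shot("wrist","pics/w3.png"); T=tcp(); print(T[:3,3], readout.read_state()["eef_rot"])
for t,z in (("coil",.004),("coil_plug",.018)):
    q=pp("wrist",t); print(t,q,[np.round(onz(d,P,r,z),4)[:2] for r,_ in q])
```

```text
[ 0.50930669 -0.26782304  0.08645644]
[ 0.50995376 -0.26875432  0.08747548] [ 3.13823875e+00 -2.61110367e-04  1.57128083e+00]
coil [(array([219.2, 275.3]), 0.63)] [array([ 0.5081, -0.2714])]
coil_plug [(array([188.4, 273.8]), 0.6)] [array([ 0.5072, -0.2444])]
```

View pics/w3.png

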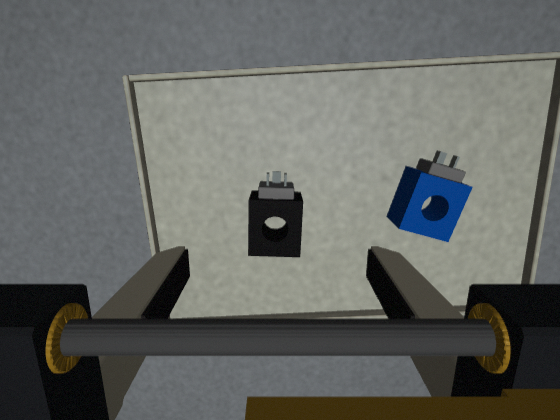

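The coil's top face spans about (250..301, 198..256), the bore is at (275,230), and it sits centred between the fingers.

Run:
```python
from h import *
d,P=shot("wrist")
for rc in [(198,250),(198,301.5),(256,248.5),(256.5,300.5),(227,275)]: print(np.round(onz(d,P,rc,.032)*1000,1))
g=cv2.cvtColor(d["img"],cv2.COLOR_BGR2GRAY)[180:270,235:315]
m=(g<60).astype(np.uint8); cs,_=cv2.findContours(m,0,1); c=max(cs,key=cv2.contourArea)[:,0]+[235,180]
X=np.array([onz(d,P,(p[1],p[0]),.032)[:2]*1000 for p in c],np.float32); print(cv2.minAreaRect(X))
print(go([.5085,-.269,.007],np.radians(90.5)))
```

```text
[ 492.5 -249.7   32. ]
[ 526.7 -249.8   32. ]
[ 490.5 -291.4   32. ]
[ 526.7 -291.9   32. ]
[ 509.  -270.1   32. ]
((507.9713439941406, -266.2084045410156), (45.84977722167969, 35.83818817138672), 88.4067153930664)
(array([ 0.03, -0.18,  8.08]), np.float64(-0.52))
```

>>> {"method": "arm_command", "body": {"targets": [[-0.1,-0.1,3,-0.5,100],[-0.1,-0.2,5.5,-0.5,100],[-0.1,-0.2,7.2,-0.5,100],[-0.1,-0.2,8,-0.5,100],[-0.1,-0.2,8.1,-0.5,100],[-0.1,-0.2,8.1,-0.5,20],[-0.1,-0.2,8.1,-0.5,20],[-0.1,-0.2,8.1,-0.5,20],[-0.1,-0.2,8.1,-0.5,20],[-0.1,-0.2,8.1,-0.5,20],[-0.1,-0.2,8.1,-0.5,20],[-0.1,-0.2,8.1,-0.5,20]], "newtons": 45}}

```text
t: 7.9
position: [0.5082, -0.2703, 0.0069]
eef_rot: [3.137, 0.0, 1.579]
wrist_force: [-0.3, 0.4, -0.5]
opening: 0.0416
```

>>> {"method": "arm_command", "body": {"targets": [[0,0,0,0,10],[0,0,0,0,10],[0,0,0,0,10],[0,0,0,0,10],[0,0,0,0,10]]}}

```text
t: 8.4
position: [0.5081, -0.2703, 0.0068]
eef_rot: [3.138, 0.0, 1.579]
wrist_force: [-0.1, 0.2, 0.3]
opening: 0.0358
```

Run:
```python
from h import *
s=readout.read_state(); print(s["t"],s["position"],s["wrist_force"],s["opening"])
p=s["position"]
for r in path([([p[0],p[1],.13],np.radians(90)),([.507,-.0,.17],np.radians(104))]): print(r)
```

```text
8.4 [ 0.508117   -0.2702715   0.00683421] [-0.0577022   0.167115    0.34649653] 0.035788124849400346
[-0.0, 0.0, -4.1, 0.2]
[-0.0, 0.0, -8.2, 0.3]
[-0.0, 0.1, -12.3, 0.5]
[3.9, 0.1, -12.9, -1.5]
[7.7, 0.1, -13.5, -3.5]
[11.6, 0.1, -14.0, -5.5]
[15.4, 0.1, -14.6, -7.5]
[19.3, 0.1, -15.2, -9.5]
[23.2, 0.2, -15.8, -11.5]
[27.0, 0.2, -16.3, -13.5]
```

>>> {"method": "arm_command", "body": {"targets": [[0,0,-2,0.2,10],[0,0,-5,0.3,10],[0,0,-9,0.5,10],[0,0,-12.3,0.5,10],[3.5,0.1,-12.9,-1.5,10],[7.5,0.1,-13.5,-3.5,10],[11.5,0.1,-14,-5.5,10],[15.4,0.1,-14.6,-7.5,10],[19.3,0.1,-15.2,-9.5,10],[23.2,0.2,-15.8,-11.5,10],[26,0.2,-16.3,-13.5,10],[27,0.2,-16.3,-13.5,10],[27,0.2,-16.3,-13.5,10]]}}

```text
t: 9.7
position: [0.507, 0.001, 0.1694]
eef_rot: [3.138, 0.001, 1.817]
wrist_force: [-0.3, -0.1, -1.1]
opening: 0.0356
```

Run:
```python
from h import *
s=readout.read_state(); print(s["t"],s["position"],s["eef_rot"],s["opening"])
d,P=shot("wrist","pics/w4.png"); print(tcp()[:3,3])
for t,z in (("stem_top",.088),("outlet",.038),("valve",.024),("coil",.155),("coil_plug",.18),("nest",0)):
    q=pp("wrist",t); print(t,q,[np.round(onz(d,P,r,z),4)[:2] for r,_ in q])
```

```text
9.7 [0.50700796 0.00099697 0.16944962] [3.13810790e+00 6.63119061e-04 1.81700831e+00] 0.03557541364169514
[ 0.50694497 -0.00114014  0.16951211]
stem_top [(array([149. , 293.1]), 0.82)] [array([0.5063, 0.0512])]
outlet [(array([ 84.3, 295.5]), 0.91)] [array([0.4986, 0.0973])]
valve [] []
coil [(array([256.7, 279.7]), 0.86)] [array([ 0.5095, -0.0028])]
coil_plug [(array([212.1, 279.3]), 0.89)] [array([0.5008, 0.03  ])]
nest [] []
```

View pics/w4.png

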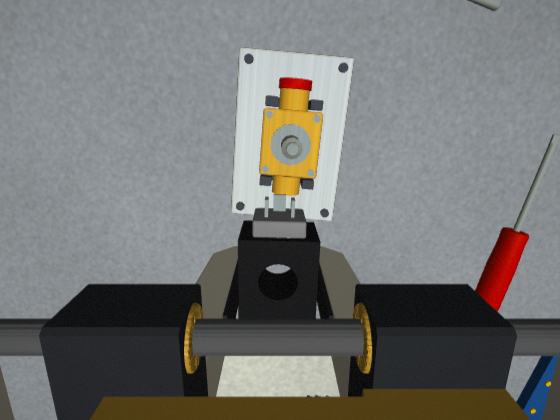

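Run:
```python
from h import *
T=tcp(); d,P=shot("wrist"); print(T[:3,3])
W=lambda rc,z: onz(d,P,rc,z)
az=lambda v: np.degrees(np.arctan2(v[1],v[0]))
c=[W(rc,.05) for rc in [(107,265),(111.5,323),(172,260),(178,315)]]
print("block",np.round(c,4)[:,:2],np.mean(c,0),az(c[0]-c[2]),az(c[1]-c[3]),az(c[1]-c[0])+90)
n=[W(rc,.012) for rc in [(48.5,242),(60.5,353),(213,233),(219.5,331)]]
print("nest",np.round(n,4)[:,:2],np.mean(n,0),az(n[0]-n[2]),az(n[1]-n[3]),az(n[1]-n[0])+90)
n=[W(rc,.012) for rc in [(59,249),(68,343.5),(206,240),(213,324.5)]]
print("screws",np.mean(n,0),az(n[0]-n[2]),az(n[1]-n[3]),az(n[1]-n[0])+90)
q=[np.array(pp("wrist",t,1)[0][0]) for t in ("stem_top","outlet")]
print(W(q[0],.088),W(q[1],.038),az(W(q[1],.038)-W(q[0],.088)))
I=np.linalg.inv(T); f=lambda rc,h:(I@np.append(W(rc,T[2,3]+h),1))[:3]*1000
print("bore top in tool",f((282,278),.025),"plug top edge",f((221,253.5),.022),f((221,305.5),.022),"coil top corners",[np.round(f(a,.025),1) for a in [(240,239),(240,319)]])
im=d["img"][60:330,210:360]; cv2.imwrite("pics/w5.png",cv2.resize(im,None,fx=2.2,fy=2.2,interpolation=2))
```

```text
[ 0.50711988 -0.00185161  0.16968469]
block [[0.4796 0.0712]
 [0.5252 0.0789]
 [0.4874 0.0195]
 [0.5334 0.0256]] [0.50642604 0.04881619 0.05      ] 98.63274442828818 98.73773860114832 99.53021035034138
nest [[ 0.4482  0.1133]
 [ 0.5437  0.127 ]
 [ 0.4707 -0.0332]
 [ 0.5658 -0.0169]] [0.50710426 0.04755172 0.012     ] 98.75149118583336 98.71958378253723 98.13237944005213
screws [0.50672788 0.0473018  0.012     ] 98.69743694221701 98.7803107916902 98.76638120046522
[0.50724472 0.05200382 0.088     ] [0.49734006 0.09967012 0.038     ] 101.73853873562794
bore top in tool [  0.83727947   0.48455224 -24.99987048] plug top edge [ 28.98373438 -10.27444557 -22.0849278 ] [ 28.9519454   12.57244504 -22.00388382] coil top corners [array([ 21.2, -16.6, -25.1]), array([ 21.2,  18.4, -25. ])]
```

View pics/w5.png

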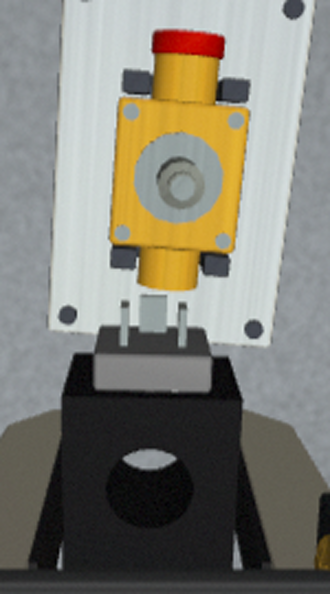

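The bore, stem and valve block all show clearly. Valve yaw is about 98.75° (block, plate and screws agree). I'll go lower and closer, aligned with the valve, to measure the stem offset in the tool frame.

Run:
```python
from h import *
for r in path([([.515,-.0055,.105],np.radians(98.75))]): print(r)
```

```text
[-0.3, 0.3, 3.2, 2.6]
[-0.6, 0.6, 6.5, 5.2]
```

>>> {"method": "arm_command", "body": {"targets": [[-0.3,0.4,3.2,2.6,10],[-0.6,0.8,6,5.2,10],[-0.6,0.8,6.5,5.2,10],[-0.6,0.8,6.5,5.2,10],[-0.6,0.8,6.5,5.2,10]]}}

```text
t: 10.7
position: [0.5173, -0.0049, 0.1058]
eef_rot: [3.136, 0.001, 1.723]
wrist_force: [0.5, -0.4, -1.3]
opening: 0.0357
```

Run:
```python
from h import *
s=readout.read_state();T=tcp(); d,P=shot("wrist"); print(s["t"],tcp()[:3,3],s["eef_rot"])
I=np.linalg.inv(T); f=lambda rc,z:np.round((I@np.append(onz(d,P,rc,z),1))[:3]*1000,1)
print("stem",[(q,f(q[0],.088)) for q in pp("wrist","stem_top")])
print("outlet",[(q,f(q[0],.038)) for q in pp("wrist","outlet")])
print("coil",[(q,f(q[0],T[2,3]-.003)) for q in pp("wrist","coil")])
im=d["img"][10:310,190:370]; cv2.imwrite("pics/w6.png",cv2.resize(im,None,fx=2,fy=2,interpolation=2)); np.save("pics/T6.npy",np.array([T,P])); cv2.imwrite("pics/w6f.png",d["img"])
```

```text
10.7 [ 0.51749346 -0.00487551  0.10606838] [3.13603881e+00 1.11297585e-03 1.72335783e+00]
stem [((array([147.2, 270.7]), 0.7), array([56.9, -3.3, 17.7]))]
outlet [((array([ 59. , 272.9]), 0.57), array([106.4,  -2.6,  67.7]))]
coil [((array([258.6, 278.2]), 0.96), array([-0.2,  0.7,  3. ]))]
```

View pics/w6.png

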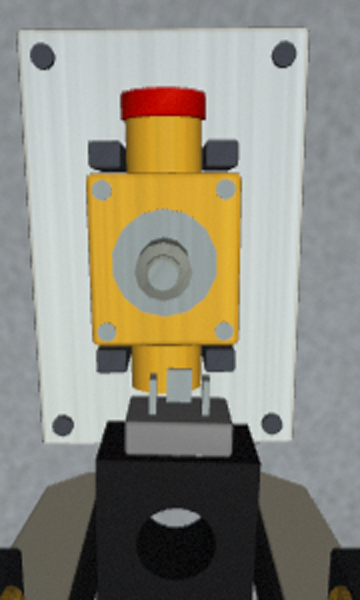

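Run:
```python
from h import *
d,_=shot("wrist"); T,P=np.load("pics/T6.npy"); I=np.linalg.inv(T)
f=lambda cx,cy,z:np.round((I@np.append(onz(d,P,(10+cy/2,190+cx/2),z),1))[:3]*1000,1)
print("tip",f(163,272,.088),"bonnet",f(164.5,262,.054))
b=np.array([f(*p,.05) for p in [(88,175),(240,175),(93,344),(238,346)]]); print(b.tolist(),b.mean(0))
s=np.array([f(*p,.012) for p in [(43,56),(284,54),(63,425),(271,423)]]); print(s.tolist(),s.mean(0))
zt=T[2,3]+.025
print("bore l r t b",f(136,543,zt),f(216,543,zt),f(176,507,zt),f(176,580,zt)); print("coil corners",f(96,458,zt),f(260,458,zt))
print(T[:3,3],readout.read_state()["eef_rot"])
```

```text
tip [57.5 -2.8 17.7] bonnet [57.2 -3.  51.7]
[[83.0, -26.3, 55.5], [83.0, 20.2, 55.8], [30.4, -26.5, 55.6], [29.7, 20.9, 55.9]] [56.525 -2.925 55.7  ]
[[123.0, -44.9, 93.4], [123.7, 37.7, 93.9], [-10.1, -44.1, 93.5], [-9.4, 38.3, 94.0]] [56.8  -3.25 93.7 ]
bore l r t b [  1.1  -8.5 -25. ] [  1.1   9.6 -24.9] [ 10.    0.6 -25. ] [ -8.3   0.6 -25. ]
coil corners [ 21.7 -16.9 -25.1] [ 21.7  18.9 -24.9]
[ 0.5173     -0.00493744  0.10578177] [3.13593733e+00 8.22948277e-04 1.72311362e+00]
```

>>> {"method": "arm_command", "body": {"targets": [[2,-0.2,0,0,10],[4.5,-0.3,0,0,10],[5.6,-0.4,0,0,10],[5.6,-0.4,0,0,10],[5.6,-0.4,0,0,10],[5.6,-0.4,0,0,10]]}}

```text
t: 11.55
position: [0.5051, 0.0484, 0.1059]
eef_rot: [3.135, 0.002, 1.721]
wrist_force: [-0.5, 0.9, -1.1]
opening: 0.0357
```

Run:
```python
from h import *
T0=np.load("pics/T6.npy")[0]
# world goal: stem axis minus bore offset (small offset in tool frame)
tgt=(T0@np.array([.0563,-.0036,0,1]))[:2]; yaw=1.72311
s=readout.read_state(); print(s["t"],s["position"],s["eef_rot"],s["wrist_force"],tgt)
for z in (.1,.08,.057): print(z,go([*tgt,z],yaw))
```

```text
11.55 [0.5050695  0.04838627 0.10587521] [3.13524595e+00 2.09857755e-03 1.72099611e+00] [-0.49631919  0.87560695 -1.09104182] [0.50518595 0.0501615 ]
0.1 (array([0.18, 0.03, 0.59]), np.float64(-0.12))
0.08 (array([0.18, 0.02, 2.59]), np.float64(-0.12))
0.057 (array([0.18, 0.01, 4.89]), np.float64(-0.12))
```

>>> {"method": "arm_command", "body": {"targets": [[0.2,0,0.3,0,10],[0.2,0,0.3,0,10],[0.2,0,0.3,0,10],[0.2,0,0.3,0,10]]}}

```text
t: 11.95
position: [0.5049, 0.0501, 0.1028]
eef_rot: [3.135, 0.002, 1.721]
wrist_force: [-0.1, -0.0, -1.2]
opening: 0.0358
```

Run:
```python
from h import *
tgt=[.50519,.05016]; yaw=1.72311
for i in range(2):
    s=readout.read_state(); print(s["t"],s["position"],s["eef_rot"],s["wrist_force"],go([*tgt,.08],yaw))
    if i==0: eyes.read_camera("wrist")
```

```text
11.95 [0.50485043 0.05012753 0.10282264] [3.13529574e+00 2.19281389e-03 1.72067427e+00] [-0.14653103 -0.02843336 -1.18406095] (array([0.  , 0.02, 2.28]), np.float64(-0.14))
12.0 [0.50483327 0.05023296 0.10284803] [3.13526032e+00 2.14189878e-03 1.72080965e+00] [-0.66710992  0.05539676 -1.63058615] (array([-0.01,  0.02,  2.28]), np.float64(-0.13))
```

Aligned to within 0.5 mm. Lowering gently over the tip (coil underside to about 72 mm).

>>> {"method": "arm_command", "body": {"targets": [[0,0,1,0,10],[0,0,1.6,0,10],[0,0,2.1,0,10],[0,0,2.5,0,10],[0,0,2.8,0,10],[0,0,2.8,0,10]]}}

```text
t: 12.6
position: [0.5048, 0.0501, 0.0744]
eef_rot: [3.136, 0.002, 1.721]
wrist_force: [0.5, 0.5, -1.9]
opening: 0.0358
```

>>> {"method": "arm_command", "body": {"targets": [[0,0,0.5,0,10],[0,0,0.9,0,10],[0,0,1.2,0,10],[0,0,1.5,0,10],[0,0,1.7,0,10],[0,0,1.7,0,10]]}}

```text
t: 13.2
position: [0.5049, 0.0501, 0.0571]
eef_rot: [3.136, 0.002, 1.721]
wrist_force: [0.3, -0.4, -0.9]
opening: 0.036
```

>>> {"method": "arm_command", "body": {"targets": [[0,0,0.1,0,10],[0,0,0.2,0,10],[0,0,0.3,0,10],[0,0,0.3,0,10]]}}

```text
t: 13.6
position: [0.505, 0.05, 0.0567]
eef_rot: [3.135, 0.0, 1.72]
wrist_force: [-4.3, 0.3, 18.6]
opening: 0.0358
```

>>> {"method": "arm_command", "body": {"targets": [[0,0,0.3,0,10],[0,0,0.5,0,10],[0,0,0.5,0,10]], "newtons": 60}}

```text
t: 13.9
position: [0.5051, 0.0501, 0.0566]
eef_rot: [3.134, -0.003, 1.72]
wrist_force: [-8.3, 0.2, 37.2]
opening: 0.0355
```

Run:
```python
from h import *
s=readout.read_state(); print(s["position"],s["eef_rot"],s["wrist_force"])
d,P=shot("scene"); cv2.imwrite("pics/s1.png",cv2.resize(d["img"][150:260,240:370],None,fx=5,fy=5,interpolation=2))
```

```text
[0.5050511  0.05005293 0.05658444] [ 3.13356392 -0.00318503  1.71965396] [-8.2932908   0.235161   37.20540273]
```

The coil is rigid at TCP z 56.6 mm (57 expected when home), with the push rising from 19 to 37 N and no further travel, so it is seated. Next I relax, release and rise to look.

>>> {"method": "arm_command", "body": {"targets": [[0,0,0,0,10],[0,0,0,0,10],[0,0,0,0,100],[0,0,0,0,100],[0,0,0,0,100],[0,0,0,0,100],[0,0,0,0,100],[0,0,0,0,100],[0,0,-2,0,100],[-1.5,0,-5,0,100],[-3,0,-8,0,100],[-3,0,-8,0,100],[-3,0,-8,0,100]]}}

```text
t: 15.25
position: [0.509, 0.0201, 0.1368]
eef_rot: [3.132, -0.004, 1.719]
wrist_force: [-0.7, -0.3, -0.1]
opening: 0.0932
```

Run:
```python
from h import *
s=readout.read_state(); print(s["t"],s["position"],s["eef_rot"],s["wrist_force"],s["opening"])
T=tcp(); d,P=shot("wrist"); np.save("pics/T7.npy",np.array([T,P]))
im=d["img"][20:300,180:380]; cv2.imwrite("pics/w7.png",cv2.resize(im,None,fx=2,fy=2,interpolation=2)); cv2.imwrite("pics/w7f.png",d["img"])
I=np.linalg.inv(T)
for t,z in (("stem_top",.088),("outlet",.038),("coil_plug",.068)):
    print(t,[(q,np.round(onz(d,P,q[0],z)*1000,1),np.round((I@np.append(onz(d,P,q[0],z),1))*1000,1)) for q in pp("wrist",t)])
```

```text
15.25 [0.50895547 0.02010253 0.13678459] [ 3.1324693  -0.00357798  1.71918356] [-0.72736757 -0.30411587 -0.08105385] 0.09316788870229359
stem_top [((array([184.3, 279.4]), 0.8), array([506.4,  50.5,  88. ]), array([  30.3,    1.5,   48.9, 1000. ])), ((array([104.7, 278.8]), 0.22), array([498.8,  98.4,  88. ]), array([  78.7,    1.1,   49.1, 1000. ]))]
outlet [((array([105.8, 274.4]), 0.62), array([496.2,  98. ,  38. ]), array([  78.5,   -2. ,   99.1, 1000. ]))]
coil_plug [((array([135.1, 278. ]), 0.56), array([501.4,  79.4,  68. ]), array([5.95e+01, 6.00e-01, 6.90e+01, 1.00e+03]))]
```

View pics/w7.png

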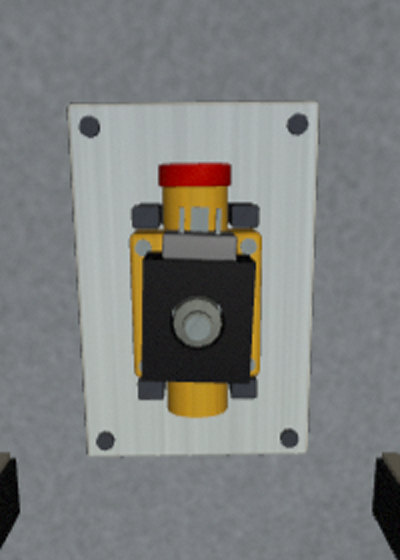

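The coil is on the stem, square to the valve, with its plug over the red outlet. Next I grip the brass body at mid-height.

Run:
```python
from h import *
for z in (.12,.018): print(go([.505,.0501,z],1.7231))
```

```text
(array([2.92, 0.14, 1.54]), np.float64(-0.12))
(array([ 2.88,  0.09, 11.74]), np.float64(-0.12))
```

>>> {"method": "arm_command", "body": {"targets": [[2.9,0.1,0.5,-0.1,100],[3,0.1,1.5,-0.1,100],[3,0.1,4.5,-0.1,100],[3,0.1,7.5,-0.1,100],[3,0.1,10,-0.1,100],[3,0.1,11.3,-0.1,100],[3,0.1,11.7,-0.1,100],[3,0.1,11.7,-0.1,100]]}}

```text
t: 16.25
position: [0.5049, 0.0511, 0.018]
eef_rot: [3.137, -0.004, 1.723]
wrist_force: [0.2, -0.7, 0.2]
opening: 0.0929
```

Run:
```python
from h import *
s=readout.read_state(); print(s["t"],s["position"],s["eef_rot"],s["wrist_force"],go([.505,.0501,.018],1.7231))
```

```text
16.25 [0.504856   0.05107983 0.01804489] [ 3.13703452 -0.00365835  1.72271273] [ 0.18997706 -0.71195124  0.16878818] (array([-0.1, -0. ,  0. ]), np.float64(-0.02))
```

>>> {"method": "arm_command", "body": {"targets": [[-0.1,0,0,0,30],[-0.1,0,0,0,30],[-0.1,0,0,0,30],[-0.1,0,0,0,30],[-0.1,0,0,0,30],[-0.1,0,0,0,30],[-0.1,0,0,0,30],[-0.1,0,0,0,30],[-0.1,0,0,0,30],[-0.1,0,0,0,30]], "newtons": 50}}

```text
t: 17.25
position: [0.5055, 0.0501, 0.0182]
eef_rot: [3.136, -0.004, 1.723]
wrist_force: [0.6, 0.4, 1.1]
opening: 0.0477
```

Run:
```python
from h import *
s=readout.read_state(); print(s["t"],s["position"],s["eef_rot"],s["wrist_force"],s["opening"])
S,PS=shot("scene"); 
cv2.imwrite("pics/s2.png",cv2.resize(S["img"][120:240,280:480],None,fx=4,fy=4,interpolation=2))
T,PT=shot("top")
a,b=pp("scene","lens"),pp("top","lens"); print(a,b)
if a and b: X=tri([ray(S,PS,a[0][0]),ray(T,PT,b[0][0])]); print(X,proj(S,PS,X),proj(T,PT,X))
```

```text
17.25 [0.50550144 0.05012374 0.01821037] [ 3.13606697 -0.00359882  1.72259505] [0.58687307 0.40251987 1.11338189] 0.047704200212290666
[(array([152.3, 412.3]), 0.9)] [(array([222.5, 133.2]), 0.69)]
[0.51601747 0.36753102 0.23102036] [151.84107542 415.84854618] [223.81169181 136.39816315]
```

Gripped at 47.7 mm. Lifting straight up, slowly.

>>> {"method": "arm_command", "body": {"targets": [[0,0,-0.5,0,30],[0,0,-1.2,0,30],[0,0,-2.2,0,30],[0,0,-3.5,0,30],[0,0,-5,0,30],[0,0,-6.5,0,30],[0,0,-8,0,30],[0,0,-9.5,0,30],[0,0,-11,0,30],[0,0,-12.5,0,30],[0,0,-13.5,0,30],[0,0,-14,0,30],[0,0,-14,0,30]]}}

```text
t: 18.75
position: [0.5044, 0.0495, 0.1585]
eef_rot: [3.136, -0.004, 1.722]
wrist_force: [-0.1, 0.6, -8.5]
opening: 0.048
```

Run:
```python
from h import *
s=readout.read_state(); print(s["t"],s["position"],s["eef_rot"],s["wrist_force"],s["opening"])
S,PS=shot("scene"); A=S["img"]; T,PT=shot("top"); B=T["img"]; W,PW=shot("wrist")
print("valve stuff",pp("scene","coil_plug"),pp("top","coil_plug"),pp("wrist","coil_plug"))
print("lens",pp("scene","lens"),pp("top","lens"),pp("wrist","lens"))
a=cv2.resize(A[110:230,300:460],None,fx=3.3,fy=3.3,interpolation=2); b=cv2.resize(B[180:270,95:285],None,fx=2.8,fy=2.8,interpolation=2)
c=cv2.resize(W["img"],(392,294)); print(a.shape,b.shape)
can=np.zeros((600,800,3),np.uint8)
a=a[:396,:528]; can[:a.shape[0],:a.shape[1]]=a; b=cv2.resize(b,(430,204)); can[396:,:430]=b; c=cv2.resize(W["img"],(272,204)); can[396:,528:]=c
cv2.imwrite("pics/m1.png",can)
```

```text
18.75 [0.50440007 0.04949877 0.15854399] [ 3.13611739 -0.00382196  1.72247911] [-0.08619914  0.61906829 -8.47331853] 0.04800619607951899
valve stuff [(array([166.1, 312.4]), 0.56)] [] [(array([243.7, 280.9]), 0.79)]
lens [(array([151.5, 417.3]), 0.62)] [(array([223.2, 137.6]), 0.97)] []
(396, 528, 3) (252, 532, 3)
```

View pics/m1.png

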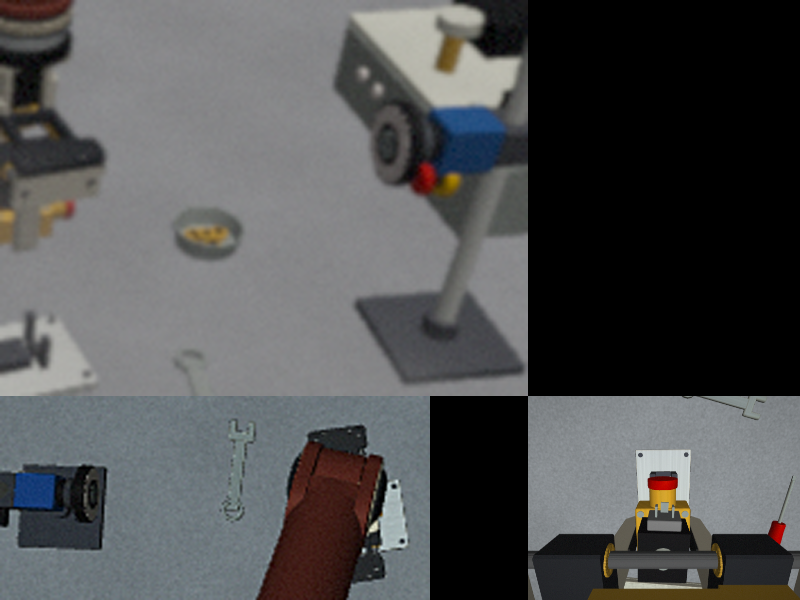

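The composite shows the valve lifted clear with the coil on. In the scene view the ring light's face is centred near pixel (419.5,154). In the top view it is near (136,223), and the foot corners are visible for the stand's heading.

Run:
```python
from h import *
S,PS=shot("scene"); T,PT=shot("top")
az=lambda v: round(float(np.degrees(np.arctan2(v[1],v[0]))),1)
sc=lambda x,y:(110+y/3.3,300+x/3.3); tp=lambda x,y:(180+(y-396)/2.263,95+x/2.263)
for a in [sc(395,145),(151.5,417.3)]:
  for b in [tp(92,493),(223.2,137.6)]:
    X=tri([ray(S,PS,a),ray(T,PT,b)]); print("lens",np.round(X,4),np.round(proj(S,PS,X)-a,1),np.round(proj(T,PT,X)-b,1))
f=[onz(S,PS,sc(*p),.012) for p in [(357,297),(464,291),(523,366),(407,381)]]
g=[onz(T,PT,tp(*p),.012) for p in [(24,463),(106,467),(101,549),(19,546)]]
for q in (f,g): print("foot",np.round(q,3)[:,:2].tolist(),np.round(np.mean(q,0),4),[az(q[(i+1)%4]-q[i]) for i in range(4)])
# refined foot edges: lines in the top picture
for n,D,P,(r0,r1,c0,c1) in (("top",T,PT,(200,256,98,146)),("scene",S,PS,(190,230,400,465))):
    g=cv2.cvtColor(D["img"],cv2.COLOR_BGR2GRAY); L=cv2.createLineSegmentDetector().detect(g)[0][:,0]
    for l in L:
        if np.hypot(l[2]-l[0],l[3]-l[1])>12 and all(c0<l[i]<c1 and r0<l[i+1]<r1 for i in (0,2)):
            p,q=onz(D,P,(l[1],l[0]),.012),onz(D,P,(l[3],l[2]),.012); print(n,np.round(l,1),np.round(p[:2],3),np.round(q[:2],3),az(q-p)%180)
```

```text
lens [0.5206 0.3745 0.2259] [ 0.1 -1.3] [-0.5 -1.1]
lens [0.5207 0.3714 0.2259] [ 0.2 -2.3] [-0.9 -2. ]
lens [0.5186 0.3695 0.2335] [ 0.  -0.2] [-0.1 -0.2]
lens [0.5188 0.3665 0.2335] [ 0.1 -1.2] [-0.4 -1. ]
foot [[0.464, 0.423], [0.47, 0.534], [0.585, 0.534], [0.589, 0.416]] [0.5266 0.4768 0.012 ] [87.0, -0.1, -88.0, 176.9]
foot [[0.583, 0.536], [0.579, 0.416], [0.459, 0.417], [0.462, 0.536]] [0.5207 0.4762 0.012 ] [-92.1, 179.1, 88.5, -0.3]
top [121.9 210.7 136.8 209.8] [0.581 0.482] [0.584 0.432] 94.0
top [141.9 213.  139.7 246.8] [0.573 0.415] [0.461 0.417] 178.9
top [102.2 244.5 103.2 231.8] [0.467 0.541] [0.509 0.54 ] 178.7
top [138.2 247.3 104.4 246.1] [0.46  0.422] [0.462 0.533] 88.6
top [131.6 215.6 131.4 231.9] [0.564 0.449] [0.51  0.447] 2.0999999999999943
top [117.9 228.1 118.6 214.4] [0.522 0.492] [0.568 0.492] 0.3
top [123.2 230.1 108.1 230.8] [0.516 0.474] [0.513 0.524] 93.4
top [101.8 227.9 115.7 228.5] [0.522 0.545] [0.521 0.499] 87.8
top [124.3 232.  125.9 218. ] [0.51 0.47] [0.556 0.467] 176.4
scene [458.  223.1 423.1 226.1] [0.594 0.527] [0.591 0.414] 88.6
scene [421.7 226.2 406.5 202.5] [0.591 0.409] [0.476 0.412] 178.8
scene [440.8 196.5 459.  220.9] [0.461 0.54 ] [0.585 0.536] 178.3
scene [408.1 199.7 433.1 197.7] [0.462 0.423] [0.464 0.511] 88.9
scene [438.9 194.4 432.  204.5] [0.449 0.539] [0.497 0.49 ] 134.4
```

Run:
```python
from h import *
for r in path([([.5167,.2185,.178],np.radians(88.7))],step=.02): print(r)
```

```text
[1.8, 0.4, -0.2, 1.1]
[3.7, 0.8, -0.4, 2.2]
[5.5, 1.2, -0.6, 3.3]
[7.3, 1.7, -0.8, 4.4]
[9.2, 2.1, -1.1, 5.5]
[11.0, 2.5, -1.3, 6.7]
[12.9, 2.9, -1.5, 7.8]
[14.7, 3.3, -1.7, 8.9]
[16.5, 3.8, -1.9, 10.0]
```

>>> {"method": "arm_command", "body": {"targets": [[0.7,0.2,-0.2,0.5,30],[1.8,0.4,-0.4,1.1,30],[3.7,0.8,-0.5,2.2,30],[5.5,1.2,-0.7,3.3,30],[7.3,1.7,-0.9,4.4,30],[9.2,2.1,-1.1,5.5,30],[11,2.5,-1.3,6.7,30],[12.9,2.9,-1.5,7.8,30],[14.7,3.3,-1.7,8.9,30],[15.9,3.7,-1.9,9.6,30],[16.5,3.8,-1.9,10,30],[16.5,3.8,-1.9,10,30],[16.5,3.8,-1.9,10,30]]}}

```text
t: 20.6
position: [0.517, 0.2174, 0.1776]
eef_rot: [3.138, -0.003, 1.547]
wrist_force: [-0.4, -0.0, -6.8]
opening: 0.0476
```

Run:
```python
from h import *
s=readout.read_state(); print(s["t"],s["position"],s["eef_rot"],s["wrist_force"],s["opening"])
S,PS=shot("scene"); A=S["img"]; T,PT=shot("top"); B=T["img"]; TT=tcp(); W,PW=shot("wrist")
for c in ("scene","top","wrist"): print(c,"plug",pp(c,"coil_plug"),"lens",pp(c,"lens"),"outlet",pp(c,"outlet"))
can=np.zeros((600,800,3),np.uint8)
can[:360,:400]=cv2.resize(A[120:192,350:430],(400,360),interpolation=2)
can[:360,400:]=cv2.resize(B[190:262,115:195],(400,360),interpolation=2)
can[360:,:320]=cv2.resize(W["img"],(320,240)); can[360:,320:]=cv2.resize(W["img"][0:140,140:420],(480,240))
cv2.imwrite("pics/m2.png",can); cv2.imwrite("pics/m2w.png",W["img"])
```

```text
20.6 [0.51696294 0.2173674  0.17764509] [ 3.13769866 -0.0033195   1.54738822] [-0.39028271 -0.03537919 -6.77776945] 0.047631429398525924
scene plug [(array([156.2, 372.8]), 0.44)] lens [(array([151.2, 416. ]), 0.77)] outlet [(array([167.4, 379.6]), 0.74), (array([246. , 200.9]), 0.53)]
top plug [] lens [(array([223.2, 135.4]), 0.57), (array([220.9, 191.2]), 0.24)] outlet []
wrist plug [(array([245.8, 280. ]), 0.79), (array([179.3, 337.8]), 0.68)] lens [(array([173.3, 277.5]), 0.38)] outlet [(array([171.6, 276.3]), 0.77)]
```

View pics/m2.png

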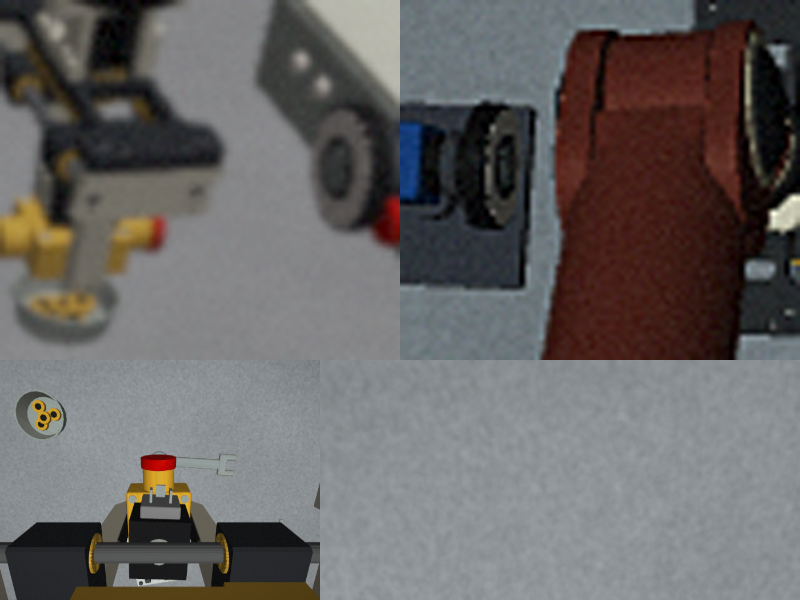

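The held valve faces the ring light. In the scene view the outlet cap face is at about (382,166) and the ring at about (419,154). In the top view the ring face is at about (136,222.6). I'll calibrate both fixed cameras against the nest and the outlet cap, whose positions I know from the arm, to correct the lens estimate.

```bash
cat > cal.py <<'E'
from h import *
from scipy.optimize import least_squares
S,PS=shot("scene"); D,PT=shot("top")
T=tcp(); print(T[:3,3])
# outlet prediction (face centre) in scene
X=T@np.array([.0515,0,-.020,1]); print("outlet pred scene",proj(S,PS,X[:3]),"seen ~(166.4,382)")
y=np.radians(98.7); u=np.array([np.cos(y),np.sin(y),0]); v=np.array([-u[1],u[0],0]); c=np.array([.5051,.0503,.012])
for n,d,P,f in (("scene",S,PS,"pics/scene0.png"),("top",D,PT,"pics/top0.png")):
    g=cv2.cvtColor(cv2.imread(f),cv2.COLOR_BGR2GRAY)
    m=(g>150).astype(np.uint8) if n=="scene" else (g>150).astype(np.uint8)
    pr=np.array([proj(d,P,c+a*.075*u+b*.05*v) for a,b in ((1,1),(1,-1),(-1,-1),(-1,1))])
    L=cv2.createLineSegmentDetector().detect(g)[0][:,0]
    # fit px offset: distance of predicted edges to nearest long segments
    E=[(pr[i][::-1],pr[(i+1)%4][::-1]) for i in range(4)]; rows=[]
    for p,q in E:
        t=(q-p)/np.linalg.norm(q-p); nn=np.array([-t[1],t[0]]); best=[]
        for l in L:
            a,b=l[:2],l[2:]; ln=np.linalg.norm(b-a)
            if ln<8 or abs((b-a)@nn)/ln>.12: continue
            mid=(a+b)/2; off=(mid-p)@nn; al=(mid-p)@t
            if abs(off)<8 and 0<al<np.linalg.norm(q-p): best.append((round(float(off),2),round(float(ln),1)))
        print(n,np.round(nn,2),best)
    print(n,"corners pred (r,c)",np.round(pr,1).tolist())
E
python3 cal.py
```

```text
[0.51726636 0.21822585 0.17782878]
outlet pred scene [164.78937852 380.76566992] seen ~(166.4,382)
scene [-0.84  0.54] [(-0.2, 11.8)]
scene [-0.21 -0.98] [(7.48, 14.7), (-0.61, 46.1)]
scene [ 0.9  -0.44] [(0.68, 22.4)]
scene [0.19 0.98] [(7.85, 13.0)]
scene corners pred (r,c) [[204.6, 316.3], [224.4, 328.9], [234.4, 282.0], [213.3, 271.7]]
top [ 0.99 -0.13] [(-0.41, 26.5)]
top [0.14 0.99] [(-0.35, 43.0)]
top [-0.99  0.14] [(0.91, 12.7)]
top [-0.14 -0.99] [(0.98, 41.7)]
top corners pred (r,c) [[252.9, 230.9], [223.1, 227.0], [216.9, 271.6], [246.5, 275.8]]
```

Run:
```python
from h import *
S,PS=shot("scene"); D,PT=shot("top")
for n,a,b in (("mine",(152.4,418.4),(222.9,136.3)),("net",(150.9,414.8),(223.8,136.3))):
    X=tri([ray(S,PS,a),ray(D,PT,b)]); print(n,np.round(X,4),np.round(proj(S,PS,X)-a,1),np.round(proj(D,PT,X)-b,1))
for z in (.215,.22,.225,.23,.235): print(z,proj(S,PS,[.517,.365,z]),proj(D,PT,[.517,.365,z]))
# ring: fit projected 72 mm circle to the front-face rim; blobs of ring-light grey
img=S["img"][130:180,405:440]; cv2.imwrite("pics/ring.png",np.hstack([cv2.resize(img,(392,560),interpolation=2),cv2.resize(D["img"][200:245,122:152],(392,560),interpolation=2)]))
```

```text
mine [0.5197 0.3705 0.2308] [ 0.1 -1. ] [-0.4 -0.9]
net [0.5152 0.3656 0.2339] [-0.1  0.5] [0.2 0.5]
0.215 [156.98211275 413.75941632] [224.03928813 138.91607077]
0.22 [155.46387078 414.19189459] [223.86560191 138.41913189]
0.225 [153.93674397 414.62690375] [223.69059719 137.9184206 ]
0.23 [152.40065411 415.06446607] [223.5142589  137.41389377]
0.235 [150.85552205 415.50460411] [223.33657172 136.90550763]
```

View pics/ring.png

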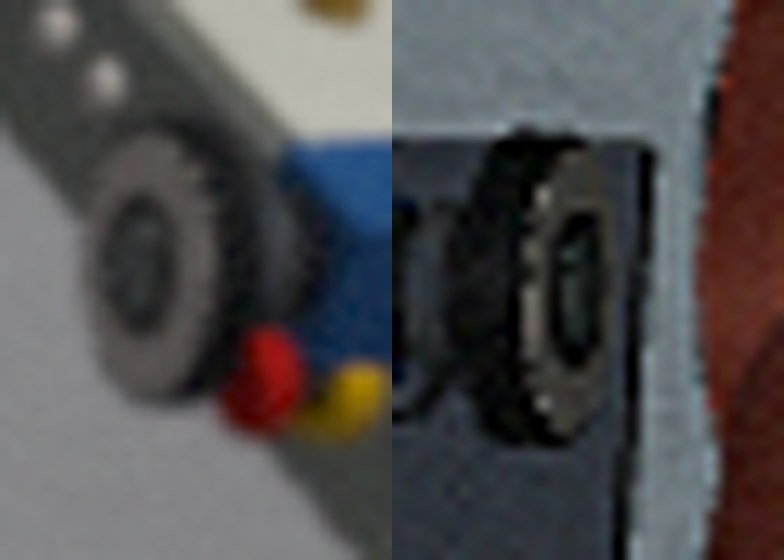

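Clear now: in the scene view the glass is at (417.1,153.1), in the top view at (135.9,222.8). With the camera corrections the lens is at about (0.517, 0.367, 0.231), axis heading 88.7°. That puts the TCP goal at (0.5137, 0.2185, 0.181).

Run:
```python
from h import *
S,PS=shot("scene"); D,PT=shot("top")
X=tri([ray(S,PS,(152.3,416.5)),ray(D,PT,(223.5,136.5))]); print("lens",X,proj(S,PS,X)-[152.3,416.5],proj(D,PT,X)-[223.5,136.5])
print(go([.5137,.2185,.181],np.radians(88.7)))
T=tcp(); W,P=shot("wrist"); q=pp("wrist","coil_plug",1)[0][0]; I=np.linalg.inv(T)
print("plug in tool",q,I@np.append(onz(W,P,q,T[2,3]+.05),1)*1000)
```

```text
lens [0.51729606 0.36827077 0.23013541] [ 0.03286084 -0.2841989 ] [-0.10801445 -0.25245259]
(array([ 0.02, -0.36, -0.32]), np.float64(-0.01))
plug in tool [246.2 280.3] [  28.57248943    1.48635087  -49.8706933  1000.        ]
```

>>> {"method": "arm_command", "body": {"targets": [[0,-0.1,-0.1,0,30],[0,-0.3,-0.3,0,30],[0,-0.35,-0.3,0,30],[0,-0.35,-0.3,0,30],[0,-0.35,-0.3,0,30],[0,-0.35,-0.3,0,30]]}}

```text
t: 22.2
position: [0.5138, 0.2183, 0.1808]
eef_rot: [3.137, -0.004, 1.548]
wrist_force: [-0.4, -0.6, -6.3]
opening: 0.0478
```

Run:
```python
from h import *
s=readout.read_state(); print(s["t"],s["position"],s["eef_rot"],s["qvel"].round(3),s["wrist_force"],s["opening"],go([.5138,.2187,.1805],np.radians(88.7)))
T=tcp(); W,P=shot("wrist"); q=pp("wrist","coil_plug",1); I=np.linalg.inv(T)
if q: print("plug in tool",q,I@np.append(onz(W,P,q[0][0],T[2,3]+.05),1)*1000)
S,PS=shot("scene")
can=np.zeros((560,760,3),np.uint8); can[:,:420]=cv2.resize(W["img"][150:390,190:370],(420,560),interpolation=2); can[:260,420:]=cv2.resize(S["img"][120:200,345:445],(340,260),interpolation=2)
cv2.imwrite("pics/m3.png",can)
```

```text
22.2 [0.51376795 0.21833136 0.18081079] [ 3.13703487 -0.00435239  1.54808213] [-0.     0.001 -0.    -0.001  0.001  0.001 -0.   ] [-0.42022416 -0.56732191 -6.32826159] 0.047793094930697395 (array([0.04, 0.  , 0.03]), np.float64(-0.0))
plug in tool [(array([248.1, 279.1]), 0.62)] [  27.83315903    1.05194029  -49.87505569 1000.        ]
```

View pics/m3.png

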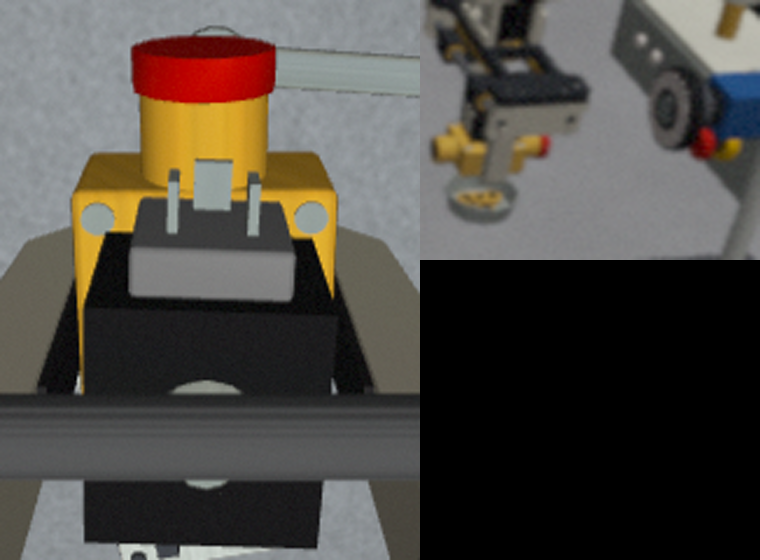

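The coil is still down on the bonnet and the plug is over the outlet, but the coil's edges look about 2° turned relative to the hand. I'll measure that.

Run:
```python
from h import *
T=tcp(); W,P=shot("wrist"); I=np.linalg.inv(T)
f=lambda x,y,h:(I@np.append(onz(W,P,(150+(y+.5)/2.333-.5,190+(x+.5)/2.333-.5),T[2,3]+h),1))[:2]*1000
ang=lambda a,b:np.degrees(np.arctan2(*(b-a)))  # dx over dy
a,b,c,d=f(85,306,.064),f(337,317,.064),f(85,543,.064),f(318,548,.064)
print("top corners",a,b,c,d,"front",ang(a,b),"back",ang(c,d),"sides(dy/dx)",[np.degrees(np.arctan2(*(p-q)[::-1])) for p,q in((a,c),(b,d))], (a+b+c+d)/4)
print("plug top outer",f(145,199,.061),f(283,207,.061)," inner",f(131,248,.061),f(296,252,.061))
p=lambda *k:ang(*k); print(p(f(145,199,.061),f(283,207,.061)),p(f(131,248,.061),f(296,252,.061)))
# LSD in the region
g=cv2.cvtColor(W["img"],cv2.COLOR_BGR2GRAY)
for l in cv2.createLineSegmentDetector().detect(g)[0][:,0]:
    if np.hypot(l[2]-l[0],l[3]-l[1])>18 and all(215<l[i]<345 and 160<l[i+1]<390 for i in(0,2)):
        q=[(I@np.append(onz(W,P,(l[k+1],l[k]),T[2,3]+.064),1))[:2]*1000 for k in(0,2)]; v=q[1]-q[0]
        print(np.round(l,1),"az in tool",round(float(np.degrees(np.arctan2(v[1],v[0]))%90),1))
```

```text
top corners [ 22.1115081  -16.39761261] [20.30142751 19.19765402] [-18.33976463 -18.05061087] [-19.42687183  18.00986513] front -2.911081509370896 back -1.7267602154626827 sides(dy/dx) [np.float64(2.340029195170817), np.float64(1.7125078263834719)] [1.16157479 0.68982392]
plug top outer [36.99004966 -7.85768517] [35.76475507 11.4221437 ]  inner [29.60680889 -9.99602466] [28.94106939 13.44966128]
-3.6364388524482076 -1.6264747976191498
[324.4 384.6 268.1 383. ] az in tool 2.2
[323.3 251.  331.1 276.7] az in tool 72.4
[255.6 382.5 226.9 382.2] az in tool 1.0
[225.  282.  234.4 249.7] az in tool 17.0
[222.5 234.4 222.4 316.9] az in tool 2.6
[225.4 381.9 225.3 354.4] az in tool 2.1
[328.  354.4 325.5 384.4] az in tool 1.9
[246.5 188.1 245.4 169.3] az in tool 88.3
[303.1 192.1 260.6 193.9] az in tool 87.6
[225.4 318.1 225.8 278.1] az in tool 2.8
[247.9 167.8 274.8 163.7] az in tool 81.3
[277.8 359.3 295.7 354.6] az in tool 72.9
[289.4 313.6 266.9 313. ] az in tool 1.8
[297.2 230.5 295.2 249.5] az in tool 5.0
[245.2 251.8 244.7 274.4] az in tool 2.8
[246.8 276.4 313.2 278.6] az in tool 2.2
[332.3 275.6 332.3 233.1] az in tool 87.6
[264.4 318.2 290.6 318.1] az in tool 90.0
[218.6 235.8 227.9 216.1] az in tool 26.3
[249.4 213.2 248.8 191.9] az in tool 89.7
[228.1 214.9 250.6 215. ] az in tool 0.3
[304.4 214.5 323.1 214.4] az in tool 89.9
[325.6 215.6 335.7 235.6] az in tool 62.6
[331.9 231.  301.9 231.2] az in tool 89.7
[304.7 191.9 304.7 213.1] az in tool 88.7
[259.4 231.1 223.1 231.6] az in tool 89.3
[313.2 257.9 248.1 255.8] az in tool 2.1
[226.9 355.4 268.1 355.2] az in tool 89.9
[296.9 355.4 326.9 355.2] az in tool 89.7
[304.4 173.6 251.9 174.6] az in tool 88.9
[302.4 223.3 300.1 194.4] az in tool 84.6
[254.  194.4 253.6 225.6] az in tool 1.8
[304.4 283.5 245.6 282. ] az in tool 1.8
[332.5 309.4 334.4 286.9] az in tool 1.8
[333.2 284.9 308.1 283.8] az in tool 3.0
```

>>> {"method": "arm_command", "body": {"targets": [[0,0,0,-0.7,30],[0,0,0,-1.4,30],[0,0,0,-2.1,30],[0,0,0,-2.1,30],[0,0,0,-2.1,30],[0,0,0,-2.1,30]]}}

```text
t: 23.0
position: [0.5138, 0.2183, 0.1808]
eef_rot: [3.137, -0.004, 1.585]
wrist_force: [0.2, 0.8, -6.5]
opening: 0.0475
```

Run:
```python
from h import *
s=readout.read_state(); print(s["t"],s["position"],np.degrees(s["eef_rot"]),abs(s["qvel"]).max(),s["wrist_force"],s["opening"],go([.5138,.2187,.1805],np.radians(90.8)))
T=tcp(); W,P=shot("wrist"); I=np.linalg.inv(T); g=cv2.cvtColor(W["img"],cv2.COLOR_BGR2GRAY)
for l in cv2.createLineSegmentDetector().detect(g)[0][:,0]:
    if np.hypot(l[2]-l[0],l[3]-l[1])>38 and all(215<l[i]<345 and 225<l[i+1]<390 for i in(0,2)):
        q=[onz(W,P,(l[k+1],l[k]),T[2,3]+.064) for k in(0,2)]; v=q[1]-q[0]; print("az world",round(float(np.degrees(np.arctan2(v[1],v[0]))%90),1))
q=pp("wrist","coil_plug",1)
if q: print("plug world",q[0][1],onz(W,P,q[0][0],T[2,3]+.05))
```

```text
23.0 [0.51376738 0.21828144 0.18077591] [179.7347819   -0.23853728  90.79274671] 0.0023020696102527965 [ 0.238321    0.80789039 -6.50710669] 0.04745919437553364 (array([0.04, 0.  , 0.03]), np.float64(-0.01))
az world 88.5
az world 88.9
az world 88.6
az world 3.2
az world 88.7
az world 0.4
az world 88.7
plug world 0.83 [0.51446427 0.24644822 0.23077591]
```

```bash
python3 -c "
from cell import ticket; print(ticket.sign_off())"
```

```text
the job is handed in; nothing more can be done
None
```

I fitted the coil, lifted the valve and handed the job in at about 23 s, with the arm still holding the valve in front of the inspection camera. The sign-off reports no verdict, so what follows rests on my own checks.

- **Coil on the stem:** It stopped hard at the seated height (arm at 56.6 mm, 57 mm expected). Raising the push from 19 to 37 N moved it no further. Its plug is on the red outlet's side.
- **Lift:** I gripped the brass body at 50 N and lifted it straight out. The hand is within about 0.4° of vertical and the coil was still down on the bonnet afterwards.
- **Coil rotation:** The coil ended up turned about 2° relative to the valve, most likely when the fingers released it. I turned the hand by 2.1° to compensate. The coil's edges now measure 88.5–88.9° against the camera axis's estimated 88.7°.
- **Final position:** The plug face measured (0.5145, 0.2464, 0.2308) m, about 1 mm from the aim point. That puts it about 120–121 mm from the lens.
- **Where checks disagreed:** The lens position is only good to a few millimetres. The stand's foot put the lens at y ≈ 0.364 m and the picture of the glass put it at 0.368 m, so I used 0.367 m. The lens height, about 0.230 m, comes from the corrected fixed-camera pictures.

I touched nothing else on the bench that I know of, and the camera was not touched.

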